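Stroke the pill organiser's flaps shut

TASK

All seven flaps of the pill organiser stand ajar. Starting at its blue end, run the shut fingertips lightly along the row of white buttons to the white end, so that the flaps are pressed shut one after another in that order. Do not lift, tip or shove the organiser, do not press hard, leave the things around it where they stand, and finish clear of everything.

Things in the scene. Friction and masses are not known exactly. Their poses are not given: they have to be found in the camera images.
- organiser: translucent weekly pill organiser standing loose on the sill (about 0.65 kg) on its dark weighted steel foot plate (230 x 50 x 5): 226 long, 38 wide, 31 high in all. Origin: centre of its underside. Its x axis runs along the row of seven flaps, from the opaque blue end block (x = -98 to -113 mm) to the white end block (x = +98 to +113 mm); z up. Both end blocks reach 31 mm above the sill, level with the tops of the shut flaps
- flap1 (a joint): angle (rad) of flap 1 counted from the blue end: 0 shut, limit 1.2, starts at 0.35 to 0.8. Pale blue translucent plate 25 long (along the row), 34 wide, 2 thick, hinged across the row on its edge nearest the blue end, so the free edge toward the white end stands up. Hinge line 30 mm above the sill, at organiser x = -97 mm; each next flap's lies 28 mm further
- flap2 (a joint): angle (rad) of flap 2 counted from the blue end: 0 shut, limit 1.2, starts at 0.35 to 0.8. Built like flap 1. The hinges rub a little (0.003 N m, no spring): a flap stays at the angle where it is left, and a fraction of a newton on its button moves it
- flap3 (a joint): angle (rad) of flap 3 counted from the blue end: 0 shut, limit 1.2, starts at 0.35 to 0.8. Built like flap 1
- flap4 (a joint): angle (rad) of flap 4 counted from the blue end: 0 shut, limit 1.2, starts at 0.35 to 0.8. Built like flap 1
- flap5 (a joint): angle (rad) of flap 5 counted from the blue end: 0 shut, limit 1.2, starts at 0.35 to 0.8. Built like flap 1
- flap6 (a joint): angle (rad) of flap 6 counted from the blue end: 0 shut, limit 1.2, starts at 0.35 to 0.8. Built like flap 1
- flap7 (a joint): angle (rad) of flap 7 counted from the blue end: 0 shut, limit 1.2, starts at 0.35 to 0.8. Built like flap 1
- button1 (a point): centre of the top of the white press button of flap 1: a low rounded dome 16 in diameter, 3 high, on the flap's middle line 18 mm from the hinge line. It is sprung and sinks up to 2.5 mm into the flap under 1 to 1.7 N. With the flap shut and the button free its top is 34 mm above the sill, at organiser x = -79 mm for button 1 and 28 mm further for each next button, y = 0
- button2 (a point): centre of the top of the white press button of flap 2
- button3 (a point): centre of the top of the white press button of flap 3
- button4 (a point): centre of the top of the white press button of flap 4
- button5 (a point): centre of the top of the white press button of flap 5
- button6 (a point): centre of the top of the white press button of flap 6
- button7 (a point): centre of the top of the white press button of flap 7
- measuring_cap: aluminium measuring cap, loose, 26 across, 22 high; origin under its centre. Stands beside the organiser
- toothpick_holder: bamboo toothpick holder, loose, 42 across, 52 high, picks to 71; origin under its centre. Stands beside the organiser
- tablet_jar: small amber tablet jar with a white cap, loose, 40 across, 62 high; origin under its centre. Stands beside the organiser
- cake_tester_stand: stainless stand with two cake testers, loose, 68 across, 132 high; origin under its centre
- dish: shallow blue ceramic dish, loose, 90 across, 22 high; origin under its centre
- pot_left: succulent in a white ceramic pot, at the robot's left, loose, pot 106 across and 80 high, leaves to about 125 high; origin under its centre
- pot_right: succulent in a terracotta-coloured pot, at the robot's right, loose, same size as the other; origin under its centre
Things that resemble listed ones, but are neither listed nor needed, are in the scene too. Leave any red look-alike of the organiser alone.

How it is judged:
On the way, in this order (a step that is already met when the one before it is completed fails the run):
1. flap 1 from the blue end is pressed shut (below 0.15 rad), before any of the later ones (value of joint flap1 below 0.15 rad), for 0.02 s.
2. flap 2 from the blue end is pressed shut (below 0.15 rad), next after the one before it (value of joint flap2 below 0.15 rad), for 0.02 s.
3. flap 3 from the blue end is pressed shut (below 0.15 rad), next after the one before it (value of joint flap3 below 0.15 rad), for 0.02 s.
4. flap 4 from the blue end is pressed shut (below 0.15 rad), next after the one before it (value of joint flap4 below 0.15 rad), for 0.02 s.
5. flap 5 from the blue end is pressed shut (below 0.15 rad), next after the one before it (value of joint flap5 below 0.15 rad), for 0.02 s.
6. flap 6 from the blue end is pressed shut (below 0.15 rad), next after the one before it (value of joint flap6 below 0.15 rad), for 0.02 s.
7. flap 7 from the blue end is pressed shut (below 0.15 rad), next after the one before it (value of joint flap7 below 0.15 rad), for 0.02 s.
At the end, for the whole second after the job is handed in: all seven flaps are shut (each below 0.15 rad, its button within about 3 mm of fully down), the organiser is at rest, upright (within 0.05 rad) and within 25 mm of where it stood, and every other thing is within 15 mm of where it stood (value of joint each of flap1, flap2, flap3, flap4, flap5, flap6, flap7 below 0.15 rad and distance of organiser from where it was at the start of the episode below 0.025 m and angle between organiser's own z axis and vertical below 0.05 rad and linear speed of organiser below 0.01 m/s and distance of each of measuring_cap, toothpick_holder, tablet_jar, cake_tester_stand, dish, pot_left, pot_right from where it was at the start of the episode below 0.015 m); the robot touches nothing.
It fails at once if the organiser is pressed or pushed harder than 20 N (contact force between any of the fingers, the arm and organiser above 20 N).
It fails at once if the organiser is lifted by more than 8 mm, tipped by more than 0.15 rad or pushed more than 25 mm away (height (world z) of organiser above 0.008 m or angle between organiser's own z axis and vertical above 0.15 rad or distance of organiser from where it was at the start of the episode above 0.025 m).
It fails at once if one of the other things is moved by more than 15 mm or tipped (distance of any of measuring_cap, toothpick_holder, tablet_jar, cake_tester_stand, dish, pot_left, pot_right from where it was at the start of the episode above 0.015 m or angle between any of measuring_cap, toothpick_holder, tablet_jar, cake_tester_stand, dish, pot_left, pot_right's own z axis and vertical above 0.25 rad).
It also fails if it takes over 45 s, if anything falls off the work surface, if the arm or the gripper's body presses on something with over 40 N, if the wrist force passes 120 N, or if a joint passes its speed limit or range.

ROBOT

A 6-joint arm with a two-finger parallel gripper is mounted at the origin on the work surface. World frame = base frame: x ahead of the robot, y to its left, z up, the work surface at z = 0. Lengths are in m, angles in rad, forces in N, time in s.
With the tool pointing down it reaches from about 0.4 to 0.925 m from the base axis. Payload 3.4 kg.
Tool frame: the origin (TCP) lies between the finger pads; the fingertips stand 22 mm ahead of it and the grasp point (between the pads) lies 3 mm ahead of it; y points along the fingers, x is the direction in which the jaws open and shut, and the axes are right-handed (so a half turn about y gives the same grasp; the last joint's range is limited). The gripper opens to 85 mm and grips with 20 to 120 N. Pads are 22 mm wide; open, the fingers measure 114 mm over their backs; the gripper's body (76 mm by 85 mm) begins 54 mm behind the grasp point. The pads swing forward as they close: fully open they stand 13 mm farther back than shut.
Start: joints at [1.188, 0.307, 1.506, -0, 1.328, -0.073], TCP at [0.175, 0.548, 0.253] pointing down, gripper open.
Joint ranges: [-3.12, 3.12], [-1.05, 2.28], [0.14, 2.33], [-1.42, 4.57], [0.1, 2.73], [-2.68, 2.68]. Speed limits (rad/s): [2.57, 2.57, 3.14, 3.14, 3.14, 3.14].

INTERFACE

Orientations are given as a unit quaternion [w, x, y, z].
In Python, from workcell import arm gives the robot as it stands. The module is installed in compiled form; this text tells all that it offers.
- The arm moves only by the shell command python3 -m handwheel 'ROWS'. ROWS is JSON, a list of rows, each an object with "linear": the shift along the world's x, y, z in m, a list of three; "spin": the turn about the world's z in degrees; "gripper": the gripper command: -1 is fully open, 1 is shut, values between are in proportion. A call has 1 to 8 rows; each row shifts and turns the commanded pose from where the row before left it; what a row does not reach is not made up. A row lasts 1/12 s, in which the tool goes at most 41.7 mm and 7.16 degrees, less where a joint would pass 70% of its speed; a pose out of reach is approached as far as the arm can. A call with a gripper value outside its range is refused whole. The fingers move at their own pace and stop on an object; the grip force is fixed at half the most. Time passes only in rows, so rows that do not move let the fingers close. It gives the time, the measured TCP pose, the force and the opening at its end, in the units of the state.
- arm.state(): the state, without advancing time (a new reading comes with each control period).
- arm.snapshot(name): name is "scene" or "top"; returns a dict with "img" (420x560x3 uint8, red, green, blue), "fov_y" (degrees; the focal length in pixels is half the picture's height over the tangent of half this angle, whatever the lens; pixels are square), "cx", "cy" (the principal point, pixels), "k1" (the pictures are not rectified: a ray, as slopes to the right and down, at radius r is drawn at 1 + k1 r^2 times it, then the intrinsics apply), "world_from_camera" (4x4, takes a point from camera to world coordinates). Camera axes: x right, y down, z forward; pixel columns grow to the right and rows downward; lengths in m; the calibration is good to about 2 mm. A picture is of the moment at which its call begins. There is no depth.
- arm.sign_off(): hands the job in, once; it reports no verdict.
Trained networks look in a picture, given as the dict that the camera call returned (one of the last four; its "shot" number tells which), for a name from the list of things; names that differ only in an ending like _2 or _b are one class to them, and where a whole thing is asked for, a point or a joint stands for the part that bears it (a point fixed in the world has none). Each returns a list of dicts, best first, with "conf" (0 to 1); they miss things now and then, are a little off and sometimes report something else, mostly with a low value. They report only what shows in the picture. A call takes as long as a camera call. They do not tell look-alikes from the thing itself.
- arm.find_in(picture, thing): "xyz" ([x, y, z] in m, in world coordinates, good to about 4 mm: the middle of the surface that is visible of it).
- arm.regions_of(picture, thing): "region" (420x560 bool, what is visible of it).
The state is a dict: "time": time; "joint_positions": joint angles; "qvel": joint speeds; "effort": joint torques, N m; "ee_pos": TCP position; "ee_rot": TCP orientation; "ft_force": force on the tool from outside, world axes, zero at the start; "torque": the same for the moment, N m; "width": finger opening in m.
Only numpy, scipy, OpenCV 4.12 (cv2) and the standard library are available. Lean on these libraries where they do the work, as an engineer would, in place of code of your own. Each camera call takes 0.05 s, during which the arm holds its last target.

## Working session

There is one attempt and no reset: what is moved stays moved. The work goes in short steps, Python scripts to look and compute and a shell command to move; the robot and the scene stay as the last step left them, time stands still between calls to the robot, and variables do not carry over. Pictures are saved under pics/ and viewed, and the job is handed in when it is done.

```bash
mkdir -p pics
cat > h.py <<'E'
import numpy as np, cv2
from workcell import arm
def proj(s,P):
    M=np.linalg.inv(s["world_from_camera"]);p=M[:3,:3]@np.array(P)+M[:3,3]
    f=210/np.tan(np.radians(s["fov_y"]/2));a,b=p[0]/p[2],p[1]/p[2];k=1+s["k1"]*(a*a+b*b)
    return s["cx"]+f*a*k,s["cy"]+f*b*k
def ray(s,u,v):
    f=210/np.tan(np.radians(s["fov_y"]/2));x,y=(u-s["cx"])/f,(v-s["cy"])/f
    a,b=x,y
    for _ in range(30):
        k=1+s["k1"]*(a*a+b*b);a,b=x/k,y/k
    W=np.array(s["world_from_camera"]);return W[:3,3],W[:3,:3]@np.array([a,b,1])
def at(s,u,v,z):
    o,d=ray(s,u,v);return o+d*(z-o[2])/d[2]
E
python3 - <<'E'
from h import *
print(arm.state())
for n in ("scene","top"):
    s=arm.snapshot(n);cv2.imwrite(f"pics/{n}0.png",s["img"][:,:,::-1])
    print(n,s["fov_y"],s["k1"],np.round(s["world_from_camera"],3).tolist())
    for t in ["organiser","flap1","button1","measuring_cap","toothpick_holder","tablet_jar","cake_tester_stand","dish","pot_left","pot_right"]:
        for r in arm.find_in(s,t): print(t,np.round(r["xyz"],3),round(r["conf"],2),np.round(proj(s,r["xyz"])))
E
```

```text
{'time': 0.0, 'joint_positions': array([ 1.18748938e+00,  3.07551751e-01,  1.50767032e+00,  7.36145575e-06,
        1.32841451e+00, -7.34897708e-02]), 'qvel': array([-3.44195260e-04, -4.91973194e-05,  1.58033481e-03,  3.91369499e-05,
       -2.55512781e-04, -9.83845875e-04]), 'effort': array([-3.64642648e-03, -4.57558393e+01, -2.51908404e+01, -2.06531499e-04,
        1.36898551e-02,  3.28825104e-05]), 'ee_pos': array([0.1750773 , 0.54700723, 0.25239433]), 'ee_rot': array([-0.57077791,  0.57153765,  0.41625246, -0.41748195]), 'ft_force': array([-0.59984516, -0.08486176,  0.2190724 ]), 'torque': array([ 0.00554896,  0.00461578, -0.01941629]), 'width': 0.08540953213920516}
scene 56.90722998786792 -0.014662878865624483 [[-0.376, 0.776, -0.506, 0.969], [0.926, 0.324, -0.192, 0.135], [0.015, -0.54, -0.841, 0.805], [0.0, 0.0, 0.0, 1.0]]
organiser [ 0.532 -0.052  0.026] 0.9 [271. 219.]
organiser [0.412 0.212 0.027] 0.83 [393. 215.]
organiser [ 0.31  -0.181  0.032] 0.79 [259. 137.]
organiser [0.483 0.431 0.092] 0.23 [498. 261.]
flap1 [0.433 0.256 0.03 ] 0.71 [410. 228.]
flap1 [0.566 0.014 0.0
[... 1764 characters left out ...]
174. 269.]
flap1 [ 0.319 -0.192  0.033] 0.49 [355. 309.]
flap1 [ 0.372 -0.189  0.026] 0.46 [353. 288.]
flap1 [ 0.267 -0.198  0.028] 0.44 [358. 331.]
measuring_cap [0.474 0.022 0.032] 0.63 [267. 249.]
toothpick_holder [0.474 0.02  0.031] 0.67 [268. 249.]
toothpick_holder [ 0.595 -0.407  0.095] 0.35 [441. 193.]
tablet_jar [0.458 0.432 0.092] 0.48 [ 95. 258.]
tablet_jar [ 0.623 -0.057  0.066] 0.47 [298. 188.]
cake_tester_stand [ 0.767 -0.222  0.009] 0.68 [357. 138.]
dish [0.765 0.21  0.014] 0.82 [194. 142.]
dish [ 0.438 -0.066  0.001] 0.65 [302. 264.]
pot_left [0.458 0.434 0.094] 0.63 [ 94. 257.]
pot_right [ 0.594 -0.41   0.094] 0.89 [442. 193.]
pot_right [ 0.44  -0.066  0.001] 0.68 [303. 263.]
```

Run:
```python
import cv2
a=cv2.imread("pics/scene0.png");cv2.imwrite("pics/sc1.png",cv2.resize(a[150:290,200:340],None,fx=4,fy=4,interpolation=cv2.INTER_CUBIC))
b=cv2.imread("pics/top0.png");cv2.imwrite("pics/tc1.png",cv2.resize(b[170:290,240:380],None,fx=5,fy=5,interpolation=cv2.INTER_CUBIC))
```

```text
(no output)
```

View pics/scene0.png

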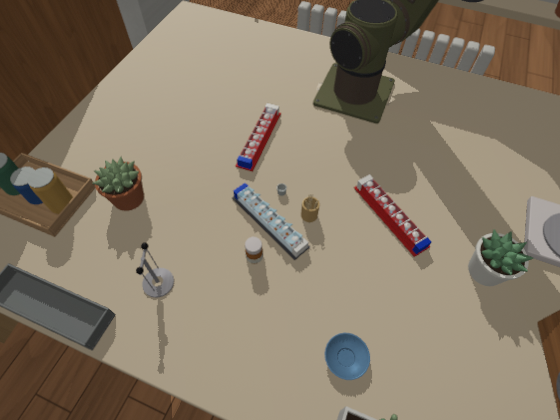

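View pics/top0.png

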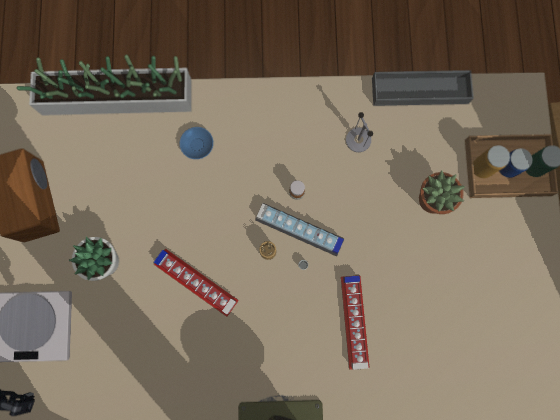

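View pics/sc1.png

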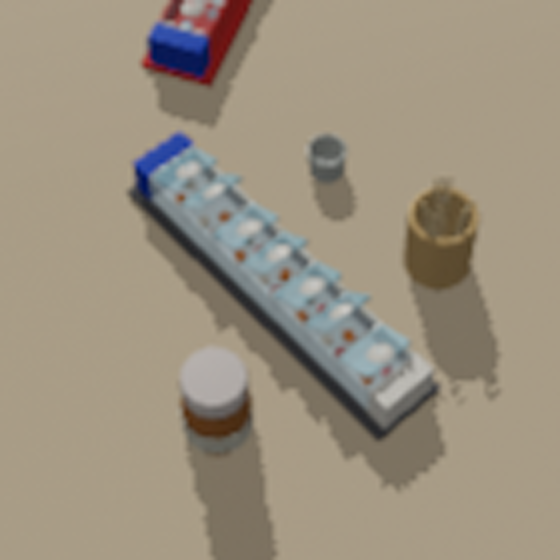

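View pics/tc1.png

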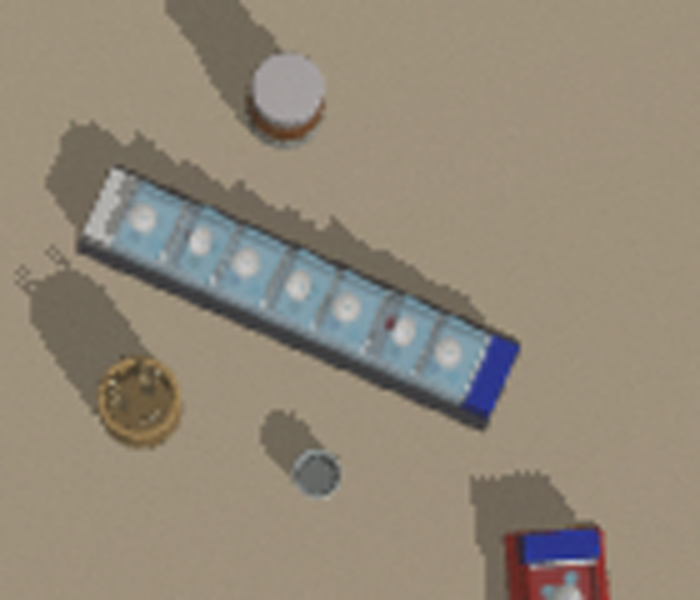

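The blue-white organiser lies at about (298,228) in the top view, with the blue end at right (336,243) and the white end at left (262,213). The two red ones are look-alikes. The jar is beyond it, and the cap and toothpick holder are on the robot side. I'll fit its pose and check it with an overlay.

```bash
cat > fit.py <<'E'
from h import *
from scipy.optimize import least_squares
S={n:arm.snapshot(n) for n in ("scene","top")}
def w(p,l):
    c,s_=np.cos(p[2]),np.sin(p[2]);return [p[0]+c*l[0]-s_*l[1],p[1]+s_*l[0]+c*l[1],l[2]]
mm=lambda *a:np.array(a)/1e3
T=lambda u,v:(240+u/5-.4,170+v/5-.4)
C=lambda u,v:(200+u/4-.375,150+v/4-.375)
obs=[("top",mm(-113,-19,31),T(520,345)),("top",mm(-98,-19,31),T(493,333)),("top",mm(-98,19,31),T(464,403)),("top",mm(-115,25,3),T(485,430)),("top",mm(115,25,3),T(80,248)),
("scene",mm(-113,19,31),C(182,137)),("scene",mm(-113,-19,31),C(135,160)),("scene",mm(115,-25,3),C(382,436)),("scene",mm(115,25,3),C(437,390))]
def res(p,sel=None):
    return np.concatenate([np.subtract(proj(S[n],w(p,l)),uv) for n,l,uv in obs if sel in(None,n)])
for sel in ("top","scene",None):
    r=least_squares(res,[.527,-.057,1.15],args=(sel,),loss="soft_l1",x_scale=[.01,.01,.1]);print(sel,np.round(r.x,4),np.round(r.fun if sel else res(r.x),1))
p=r.x;np.save("p.npy",p)
R=np.degrees(p[2])
for n,(u0,v0,k,W,H) in dict(scene=(220,175,6,100,90),top=(245,190,7,110,75)).items():
    im=cv2.resize(S[n]["img"][v0:v0+H,u0:u0+W,::-1],None,fx=k,fy=k,interpolation=cv2.INTER_CUBIC)
    q=lambda l:tuple(int(round((a-o+.5)*k-.5)) for a,o in zip(proj(S[n],w(p,mm(*l))),(u0,v0)))
    def poly(ls,c):cv2.polylines(im,[np.array([q(l) for l in ls])],True,c,1)
    for a,b in((-113,-98),(98,113)): poly([(a,-19,31),(b,-19,31),(b,19,31),(a,19,31)],(0,255,255))
    poly([(-115,-25,0),(115,-25,0),(115,25,0),(-115,25,0)],(0,255,0))
    for i in range(7): cv2.circle(im,q((-79+28*i,0,34)),2,(0,0,255),-1); cv2.line(im,q((-97+28*i,-17,30)),q((-97+28*i,17,30)),(255,0,255),1)
    cv2.imwrite(f"pics/ov_{n}_{np.random.randint(1e6)}.png",im);cv2.imwrite(f"pics/ov_{n}.png",im)
E
python3 fit.py
```

```text
top [ 0.5286 -0.0616  1.117 ] [ 0.3  0.1  0.2  0.   0.  -0.4 -0.1  0.3 -0.5 -0.1]
scene [ 0.5266 -0.0591  1.1212] [-0.  -2.1 -0.3  0.4 -0.6  1.1  1.3 -0.4]
None [ 0.5277 -0.0606  1.1218] [-0.1  0.2 -0.1  0.2 -0.3 -0.2 -0.4  0.5 -0.9  0.5 -0.8 -1.9 -1.   0.6
 -1.3  1.3  0.6 -0.3]
```

View pics/ov_scene.png

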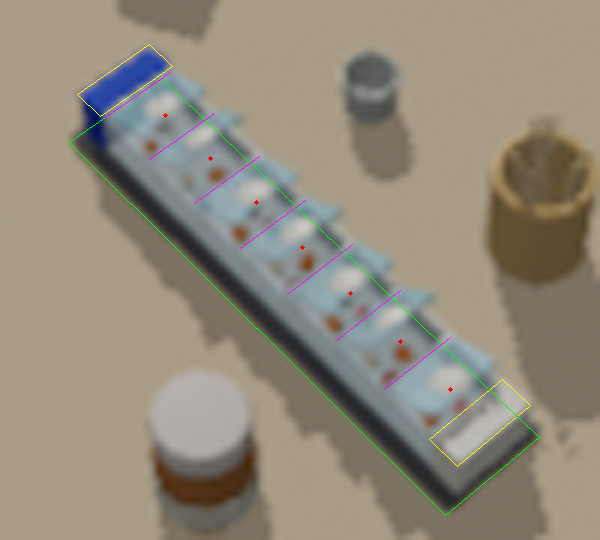

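View pics/ov_top.png

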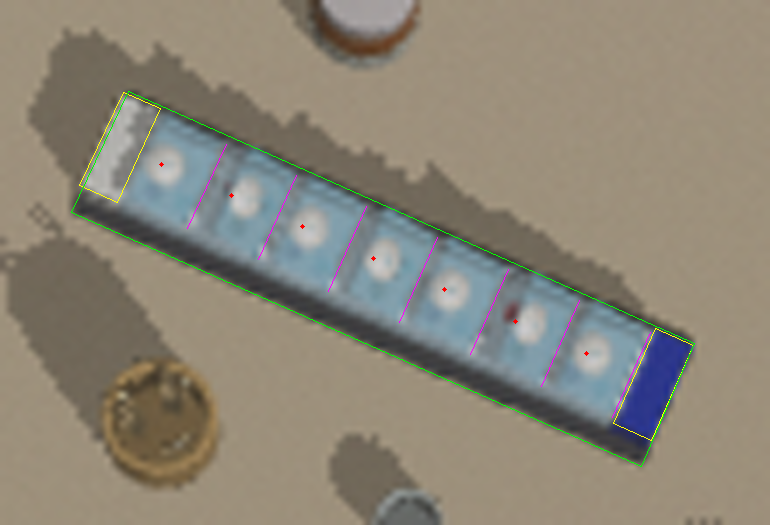

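```bash
python3 - <<'E'
from h import *
from scipy.spatial.transform import Rotation as R
s=arm.state();q=s["ee_rot"];M=R.from_quat([*q[1:],q[0]]).as_matrix()
p=np.load("p.npy");print(np.round(M,3),"tool y yaw",np.degrees(np.arctan2(M[1,1],M[0,1])),"row yaw",np.degrees(p[2]),s["time"])
u=np.array([np.cos(p[2]),np.sin(p[2])]);print(u,p[:2]-.118*u,p[:2]+.118*u)
for n,x in dict(cap=(.442,-.066),holder=(.478,.02),jar=(.628,-.055)).items():
    d=np.array(x)-p[:2];print(n,d@u,d@[-u[1],u[0]])
E
python3 -m handwheel '[{"linear":[0.024,-0.032,0],"spin":0,"gripper":1},{"linear":[0.024,-0.032,0],"spin":0,"gripper":1},{"linear":[0.024,-0.032,0],"spin":0,"gripper":1},{"linear":[0.024,-0.032,0],"spin":0,"gripper":1},{"linear":[0.024,-0.032,0],"spin":0,"gripper":1},{"linear":[0.024,-0.032,0],"spin":0,"gripper":1},{"linear":[0.024,-0.032,0],"spin":0,"gripper":1},{"linear":[0.024,-0.032,0],"spin":0,"gripper":1}]'
```

```text
[[ 0.305  0.    -0.952]
 [ 0.952 -0.     0.305]
 [-0.    -1.    -0.   ]] tool y yaw -82.94667397300101 row yaw 64.2760893152464 1.2
[0.43403508 0.90089597] [ 0.47652381 -0.1668912 ] [0.57895609 0.04572025]
cap -0.042092069946959625 0.07489268094211439
holder 0.05101024635601448 0.0797874433491123
jar 0.048548311407906344 -0.0878995832102232
time: 1.87
ee_pos: [0.3681, 0.29, 0.2536]
ee_rot: [-0.571, 0.571, 0.417, -0.417]
ft_force: [0.2, 0.5, 1.1]
width: 0.0001
```

Tool y is the approach axis, and the jaw axis is at yaw 72°. Spinning -8° lays it along the row at 64°. Next I move to above the blue end.

```bash
python3 -m handwheel '[{"linear":[0.009,-0.038,0],"spin":-1,"gripper":1},{"linear":[0.009,-0.038,0],"spin":-1,"gripper":1},{"linear":[0.009,-0.038,0],"spin":-1,"gripper":1},{"linear":[0.009,-0.038,0],"spin":-1,"gripper":1},{"linear":[0.009,-0.038,0],"spin":-1,"gripper":1},{"linear":[0.009,-0.038,0],"spin":-1,"gripper":1},{"linear":[0.009,-0.038,0],"spin":-1,"gripper":1},{"linear":[0.009,-0.038,0],"spin":-1,"gripper":1}]'
python3 -m handwheel '[{"linear":[0.009,-0.038,0],"spin":0,"gripper":1},{"linear":[0.009,-0.038,0],"spin":0,"gripper":1},{"linear":[0.009,-0.038,0],"spin":0,"gripper":1},{"linear":[0.007,-0.033,-0.02],"spin":0,"gripper":1},{"linear":[0,0,-0.04],"spin":0,"gripper":1},{"linear":[0,0,-0.04],"spin":0,"gripper":1},{"linear":[0,0,-0.03],"spin":0,"gripper":1},{"linear":[0,0,0],"spin":0,"gripper":1}]'
python3 -m handwheel '[{"linear":[0,0,0],"spin":0,"gripper":1},{"linear":[0,0,0],"spin":0,"gripper":1},{"linear":[0,0,0],"spin":0,"gripper":1}]'
cat > chk.py <<'E'
from h import *
import sys
from scipy.spatial.transform import Rotation as R
s=arm.state();q=s["ee_rot"];M=R.from_quat([*q[1:],q[0]]).as_matrix()
p=np.load("p.npy");u=np.array([np.cos(p[2]),np.sin(p[2])]);d=s["ee_pos"][:2]-p[:2]
print(s["time"],"along %.4f lat %.4f tipz %.4f"%(d@u,d@[-u[1],u[0]],s["ee_pos"][2]-.022),"jaw",np.degrees(np.arctan2(M[1,0],M[0,0])),"tilt",M[:,1],"F",s["ft_force"],np.round(s["joint_positions"],2))
a=arm.snapshot("scene")["img"][145:265,200:350,::-1];b=arm.snapshot("top")["img"][170:290,240:390,::-1]
im=np.vstack([cv2.resize(x,None,fx=k,fy=k,interpolation=cv2.INTER_CUBIC) for x,k in((a,5),)]);cv2.imwrite(f"pics/{sys.argv[1]}_s.png",im)
cv2.imwrite(f"pics/{sys.argv[1]}_t.png",cv2.resize(b,None,fx=4,fy=4,interpolation=cv2.INTER_CUBIC))
E
python3 chk.py a1
```

```text
time: 2.53
ee_pos: [0.4394, -0.0143, 0.2537]
ee_rot: [-0.599, 0.599, 0.376, -0.375]
ft_force: [1.7, 0.6, 0.2]
width: -0.0
time: 3.2
ee_pos: [0.4689, -0.158, 0.118]
ee_rot: [0.603, -0.596, -0.373, 0.378]
ft_force: [-0.7, 0.6, -0.3]
width: 0.0
time: 3.45
ee_pos: [0.4753, -0.16, 0.1256]
ee_rot: [-0.597, 0.6, 0.377, -0.375]
ft_force: [0.4, 0.2, -0.2]
width: -0.0002
3.45 along -0.1123 lat 0.0042 tipz 0.1036 jaw 64.277271229675 tilt [ 0.00432767 -0.0018933  -0.99998884] F [ 0.37000511  0.24595469 -0.15688595] [-0.41  0.34  1.83 -0.    0.96 -1.53]
```

View pics/a1_s.png

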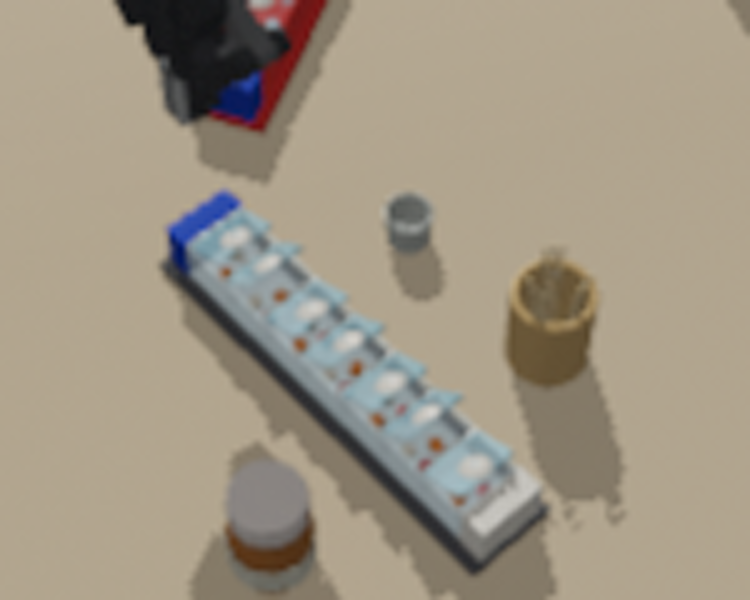

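View pics/a1_t.png

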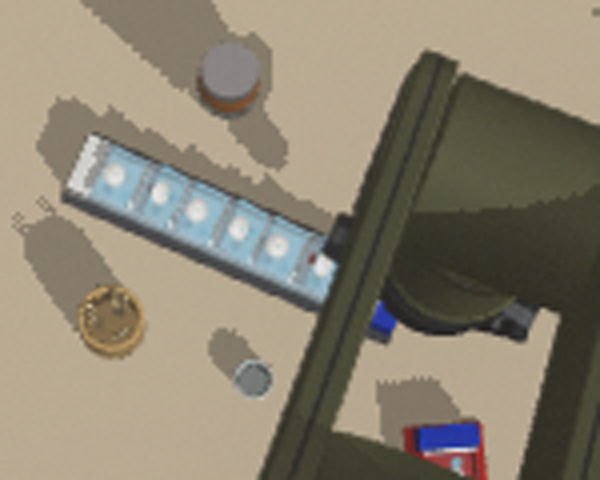

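The scene view shows the shut fingers above and behind the blue end, with every flap still ajar. I'll centre on the row and descend partway.

```bash
python3 -m handwheel '[{"linear":[-0.002,-0.013,0],"spin":0,"gripper":1},{"linear":[0,0,-0.02],"spin":0,"gripper":1},{"linear":[0,0,-0.02],"spin":0,"gripper":1},{"linear":[0,0,-0.014],"spin":0,"gripper":1},{"linear":[0,0,0],"spin":0,"gripper":1},{"linear":[0,0,0],"spin":0,"gripper":1},{"linear":[0,0,0],"spin":0,"gripper":1},{"linear":[0,0,0],"spin":0,"gripper":1}]'
python3 chk.py a2
```

```text
time: 4.22
ee_pos: [0.4725, -0.1728, 0.0708]
ee_rot: [-0.598, 0.6, 0.377, -0.376]
ft_force: [0.2, 0.0, -0.1]
width: -0.0001
4.2167 along -0.1251 lat 0.0011 tipz 0.0488 jaw 64.26457564987679 tilt [ 0.00274351 -0.00130889 -0.99999538] F [ 0.20966358  0.00352358 -0.11597687] [-0.43  0.42  1.89 -0.    0.83 -1.56]
```

View pics/a2_s.png

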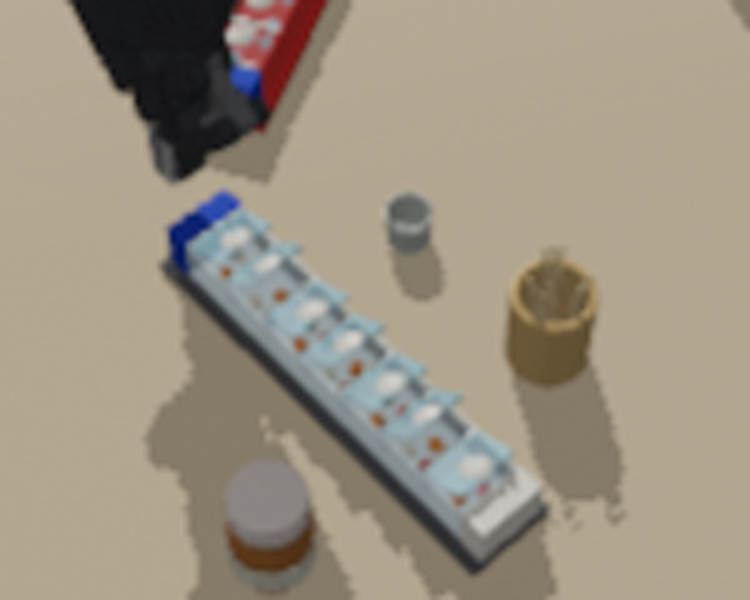

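Run:
```python
from h import *
from scipy.spatial.transform import Rotation as R
s=arm.state();q=s["ee_rot"];M=R.from_quat([*q[1:],q[0]]).as_matrix()
S=arm.snapshot("scene");u0,v0,k=200,130,8
im=cv2.resize(S["img"][v0:v0+70,u0:u0+90,::-1],None,fx=k,fy=k,interpolation=cv2.INTER_CUBIC)
im=cv2.convertScaleAbs(im,alpha=1.6,beta=30)
def q_(l,o): 
    P=s["ee_pos"]+M@(np.array(l)/1e3); a=proj(S,P);return tuple(int((x-y+.5)*k) for x,y in zip(a,(u0,v0)))
for y,c in((22,(0,0,255)),(-51,(0,255,255))):
    w,h=(14.5,11) if y==22 else (38,42.5)
    cv2.polylines(im,[np.array([q_((a,y,b),0) for a,b in((-w,-h),(w,-h),(w,h),(-w,h))])],True,c,1)
cv2.imwrite("pics/a2z.png",im)
```

```text
(no output)
```

View pics/a2z.png

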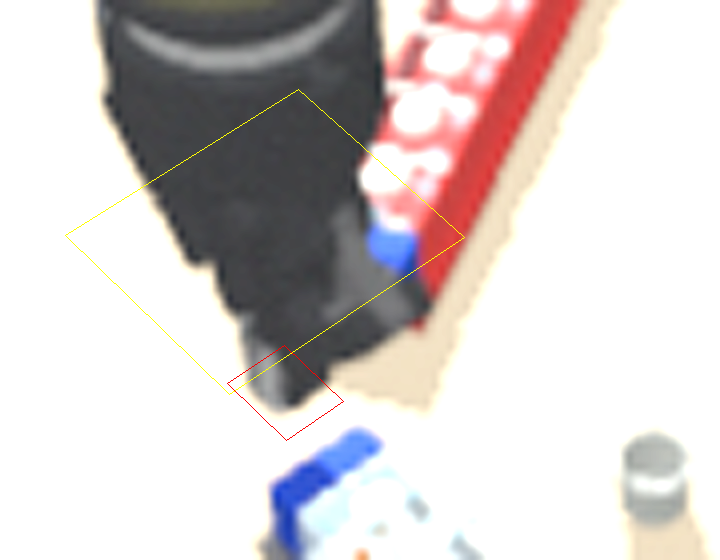

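The silhouette doesn't settle how the finger linkage lies. I'll rise a little and open the fingers briefly to see the jaw direction and where the bulges are.

```bash
python3 -m handwheel '[{"linear":[0,0,0.04],"spin":0,"gripper":1},{"linear":[0,0,0.04],"spin":0,"gripper":1},{"linear":[0,0,0.04],"spin":0,"gripper":-1},{"linear":[0,0,0],"spin":0,"gripper":-1},{"linear":[0,0,0],"spin":0,"gripper":-1},{"linear":[0,0,0],"spin":0,"gripper":-1},{"linear":[0,0,0],"spin":0,"gripper":-1},{"linear":[0,0,0],"spin":0,"gripper":-1}]'
cat > z.py <<'E'
from h import *
import sys
from scipy.spatial.transform import Rotation as R
s=arm.state();q=s["ee_rot"];M=R.from_quat([*q[1:],q[0]]).as_matrix()
S=arm.snapshot("scene");c=proj(S,s["ee_pos"]);u0,v0,k=int(c[0])-50,max(int(c[1])-50,0),7
im=cv2.resize(S["img"][v0:v0+80,u0:u0+100,::-1],None,fx=k,fy=k,interpolation=cv2.INTER_CUBIC)
im=cv2.convertScaleAbs(im,alpha=1.7,beta=30)
def q_(l): 
    a=proj(S,s["ee_pos"]+M@(np.array(l)/1e3));return tuple(int((x-y+.5)*k) for x,y in zip(a,(u0,v0)))
cv2.polylines(im,[np.array([q_((a,22,b)) for a,b in((-14.5,-11),(14.5,-11),(14.5,11),(-14.5,11))])],True,(0,0,255),1)
cv2.line(im,q_((-57,22,0)),q_((57,22,0)),(0,255,0),1)
cv2.imwrite(f"pics/{sys.argv[1]}.png",im);print(s["width"],s["ee_pos"])
E
python3 z.py b1
```

```text
time: 5.03
ee_pos: [0.4701, -0.1718, 0.1878]
ee_rot: [0.6, -0.598, -0.375, 0.377]
ft_force: [-0.1, 0.7, -0.2]
width: 0.0721
0.0720646337681045 [ 0.47013212 -0.17184529  0.18783253]
```

View pics/b1.png

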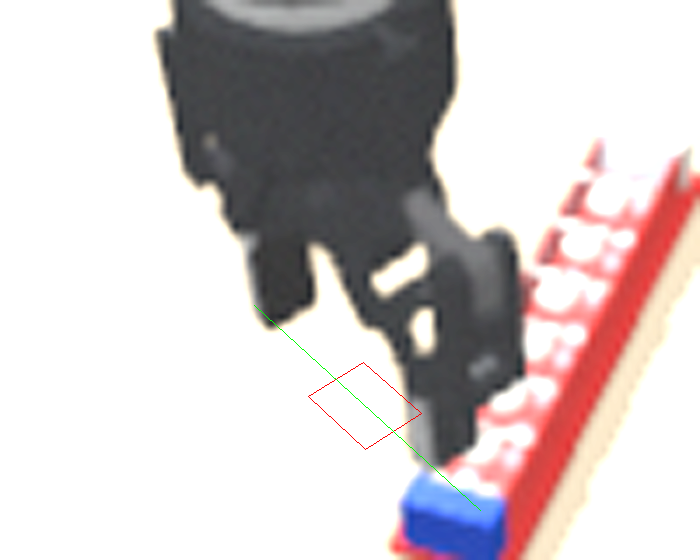

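Picture: the fingers open along the row (tips at about (280,315) and (445,460)), so the jaw axis is as assumed. The leading knuckle sits well above the tips, clear of the flaps. I'll close and go back down.

```bash
python3 -m handwheel '[{"linear":[0,0,0],"spin":0,"gripper":1},{"linear":[0,0,0],"spin":0,"gripper":1},{"linear":[0,0,0],"spin":0,"gripper":1},{"linear":[0,0,0],"spin":0,"gripper":1},{"linear":[0,0,0],"spin":0,"gripper":1},{"linear":[0,0,0],"spin":0,"gripper":1},{"linear":[0,0,0],"spin":0,"gripper":1},{"linear":[0,0,0],"spin":0,"gripper":1}]'
python3 -m handwheel '[{"linear":[0,0,0],"spin":0,"gripper":1},{"linear":[0,0,-0.04],"spin":0,"gripper":1},{"linear":[0,0,-0.04],"spin":0,"gripper":1},{"linear":[0,0,-0.03],"spin":0,"gripper":1},{"linear":[0,0,-0.01],"spin":0,"gripper":1},{"linear":[0,0,0],"spin":0,"gripper":1},{"linear":[0,0,0],"spin":0,"gripper":1},{"linear":[0,0,0],"spin":0,"gripper":1}]'; python3 chk.py b2
```

```text
time: 5.75
ee_pos: [0.4714, -0.1724, 0.1894]
ee_rot: [-0.599, 0.599, 0.376, -0.376]
ft_force: [-0.8, 0.4, 0.2]
width: -0.0002
time: 6.42
ee_pos: [0.4723, -0.1728, 0.0702]
ee_rot: [-0.598, 0.599, 0.376, -0.376]
ft_force: [-0.7, -0.3, 0.5]
width: 0.0002
6.4167 along -0.1252 lat 0.0012 tipz 0.0482 jaw 64.25251146684182 tilt [ 1.79553097e-03 -8.68133945e-04 -9.99998011e-01] F [-0.66397837 -0.32576755  0.49681972] [-0.43  0.43  1.89 -0.    0.83 -1.56]
```

```bash
python3 -m handwheel '[{"linear":[0,0,-0.005],"spin":0,"gripper":1},{"linear":[0,0,-0.005],"spin":0,"gripper":1},{"linear":[0,0,-0.004],"spin":0,"gripper":1},{"linear":[0,0,0],"spin":0,"gripper":1},{"linear":[0,0,0],"spin":0,"gripper":1},{"linear":[0,0,0],"spin":0,"gripper":1},{"linear":[0,0,0],"spin":0,"gripper":1},{"linear":[0,0,0],"spin":0,"gripper":1}]'; python3 chk.py b3
```

```text
time: 7.18
ee_pos: [0.4714, -0.1724, 0.0554]
ee_rot: [-0.599, 0.599, 0.376, -0.376]
ft_force: [-0.5, 0.1, 0.3]
width: -0.0001
7.1833 along -0.1252 lat 0.0022 tipz 0.0334 jaw 64.25217526875169 tilt [ 1.70321365e-04 -1.15216951e-04 -9.99999979e-01] F [-0.54572215  0.11634114  0.26468556] [-0.43  0.45  1.9  -0.    0.79 -1.56]
```

View pics/b3_s.png

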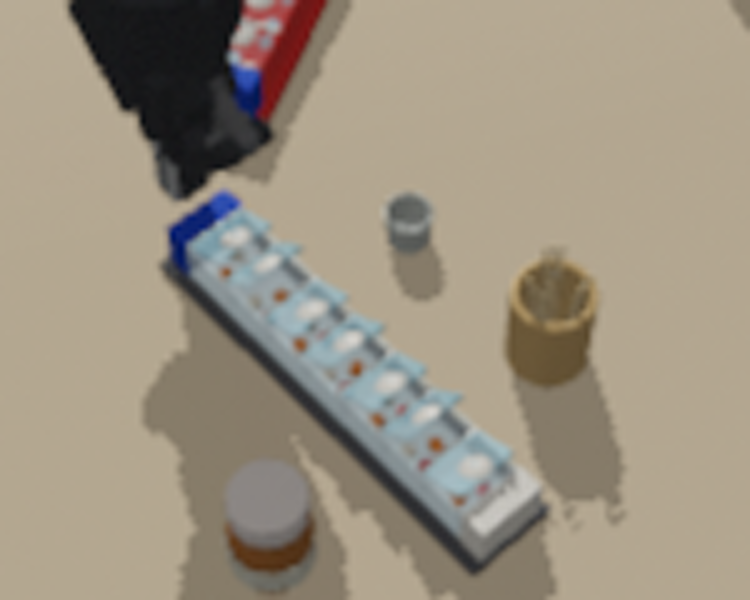

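Picture: the fingertip is just behind the blue block at about (180,190) and no flap is touched. Starting the sweep at about 4 mm per row.

```bash
python3 -m handwheel '[{"linear":[0.0026,0.003,0],"spin":0,"gripper":1},{"linear":[0.0026,0.0031,0],"spin":0,"gripper":1},{"linear":[0.0017,0.0036,0],"spin":0,"gripper":1},{"linear":[0.0017,0.0036,0],"spin":0,"gripper":1},{"linear":[0.0017,0.0036,0],"spin":0,"gripper":1},{"linear":[0.0017,0.0036,0],"spin":0,"gripper":1},{"linear":[0.0017,0.0036,0],"spin":0,"gripper":1},{"linear":[0.0017,0.0036,0],"spin":0,"gripper":1}]'; python3 chk.py b4
```

```text
time: 7.95
ee_pos: [0.4869, -0.1442, 0.0553]
ee_rot: [-0.599, 0.599, 0.376, -0.376]
ft_force: [-0.3, -0.2, -0.0]
width: 0.0001
7.95 along -0.0931 lat 0.0005 tipz 0.0333 jaw 64.26701139693172 tilt [-6.44930849e-05 -7.81249705e-05 -9.99999995e-01] F [-0.3404476  -0.20497928 -0.04955253] [-0.37  0.45  1.89 -0.    0.8  -1.49]
```

View pics/b4_s.png

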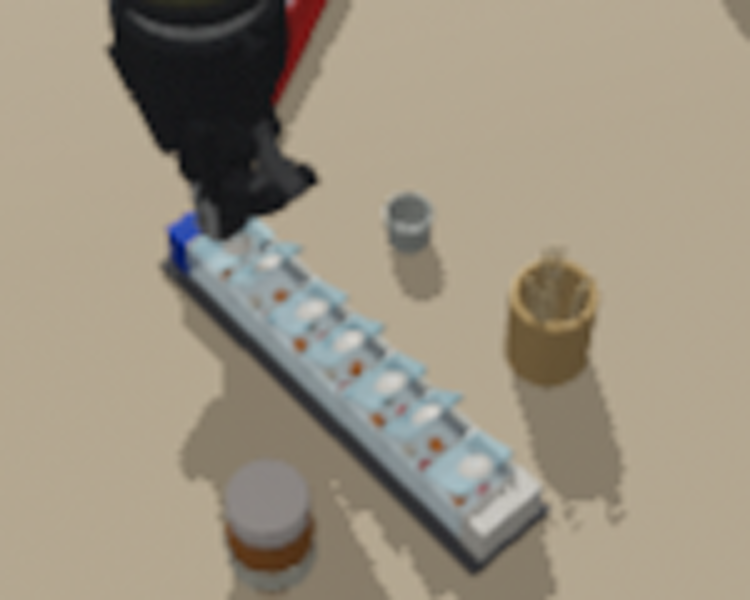

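Picture: the tip is over flap 1 near (220,230), flap 1 is going down, and the others stand. Continuing.

```bash
python3 -m handwheel '[{"linear":[0.0017,0.0036,0],"spin":0,"gripper":1},{"linear":[0.0017,0.0036,0],"spin":0,"gripper":1},{"linear":[0.0017,0.0036,0],"spin":0,"gripper":1},{"linear":[0.0017,0.0036,0],"spin":0,"gripper":1},{"linear":[0.0017,0.0036,0],"spin":0,"gripper":1},{"linear":[0.0017,0.0036,0],"spin":0,"gripper":1}]'; python3 chk.py b5
```

```text
time: 8.55
ee_pos: [0.4971, -0.1228, 0.0554]
ee_rot: [-0.599, 0.599, 0.376, -0.376]
ft_force: [-0.4, -0.8, 0.1]
width: -0.0003
8.55 along -0.0693 lat 0.0006 tipz 0.0334 jaw 64.2546694018721 tilt [ 9.01300648e-05 -1.31490127e-04 -9.99999987e-01] F [-0.41487483 -0.79989492  0.07906048] [-0.32  0.46  1.88 -0.    0.8  -1.45]
```

View pics/b5_s.png

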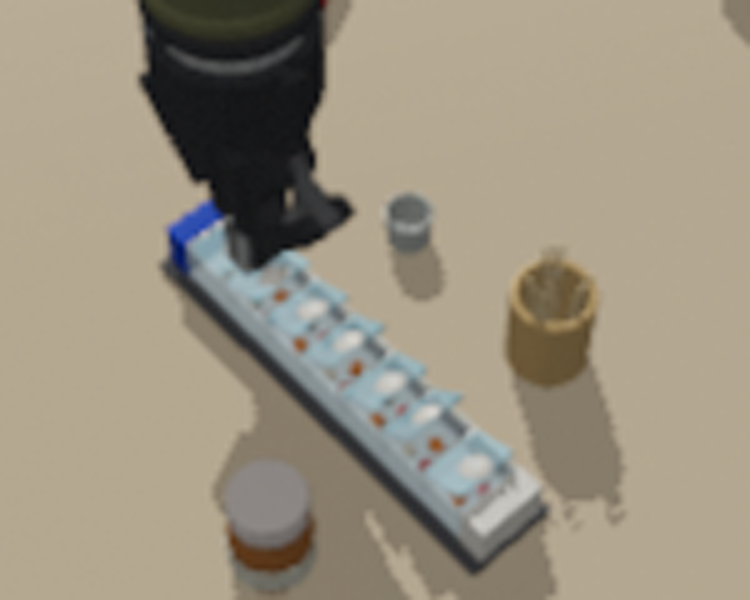

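Picture: flap 1 is flat behind the tip (250,260), and flap 2 is just being met. Continuing.

```bash
python3 -m handwheel '[{"linear":[0.0018,0.0036,0],"spin":0,"gripper":1},{"linear":[0.0018,0.0036,0],"spin":0,"gripper":1},{"linear":[0.0018,0.0036,0],"spin":0,"gripper":1},{"linear":[0.0018,0.0036,0],"spin":0,"gripper":1},{"linear":[0.0018,0.0036,0],"spin":0,"gripper":1},{"linear":[0.0018,0.0036,0],"spin":0,"gripper":1},{"linear":[0.0018,0.0036,0],"spin":0,"gripper":1},{"linear":[0.0018,0.0036,0],"spin":0,"gripper":1}]'; python3 chk.py b6
```

```text
time: 9.32
ee_pos: [0.5115, -0.0938, 0.0553]
ee_rot: [0.599, -0.599, -0.376, 0.376]
ft_force: [0.2, -0.3, 0.1]
width: 0.0002
9.3167 along -0.0370 lat 0.0002 tipz 0.0333 jaw 64.2490275486222 tilt [-6.61767868e-05  1.35624398e-04 -9.99999989e-01] F [ 0.16252542 -0.29171277  0.10444218] [-0.26  0.47  1.86  0.    0.81 -1.38]
```

View pics/b6_s.png

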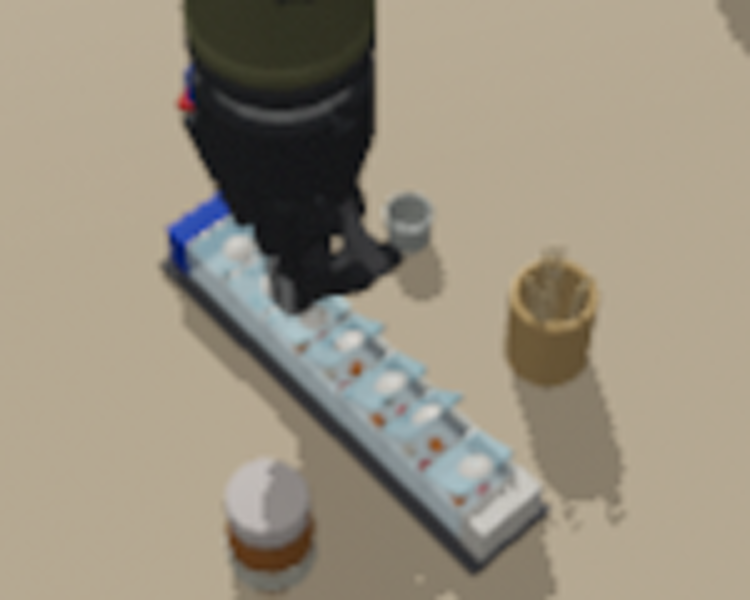

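View pics/b6_t.png

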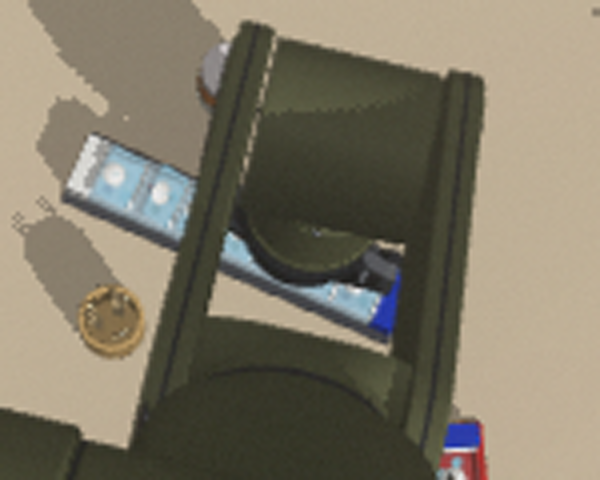

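Picture: flaps 1 and 2 lie flat behind the tip at (290,300). Button 1 at (238,248) matches its predicted shut position (237,246). Forces are below 1 N, so I'll go on.

```bash
python3 -m handwheel '[{"linear":[0.0017,0.0036,0],"spin":0,"gripper":1},{"linear":[0.0017,0.0036,0],"spin":0,"gripper":1},{"linear":[0.0017,0.0036,0],"spin":0,"gripper":1},{"linear":[0.0017,0.0036,0],"spin":0,"gripper":1},{"linear":[0.0017,0.0036,0],"spin":0,"gripper":1},{"linear":[0.0017,0.0036,0],"spin":0,"gripper":1},{"linear":[0.0017,0.0036,0],"spin":0,"gripper":1},{"linear":[0.0017,0.0036,0],"spin":0,"gripper":1}]'; python3 chk.py b7
```

```text
time: 10.08
ee_pos: [0.5251, -0.065, 0.0552]
ee_rot: [0.599, -0.599, -0.376, 0.376]
ft_force: [-1.1, -0.3, 0.4]
width: -0.0001
10.0833 along -0.0051 lat 0.0005 tipz 0.0332 jaw 64.246821138475 tilt [-1.24620014e-04  1.92123152e-04 -9.99999974e-01] F [-1.12492777 -0.34379397  0.44387058] [-0.2   0.47  1.84  0.    0.83 -1.32]
```

View pics/b7_s.png

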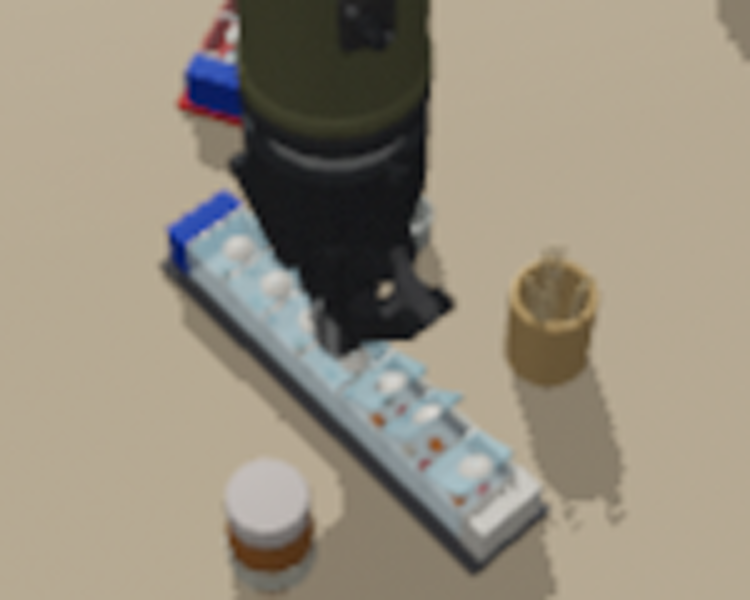

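Picture: flaps 1–3 are flat, and the tip at (335,345) is on flap 4. The organiser has not moved.

```bash
python3 -m handwheel '[{"linear":[0.0018,0.0036,0],"spin":0,"gripper":1},{"linear":[0.0018,0.0036,0],"spin":0,"gripper":1},{"linear":[0.0018,0.0036,0],"spin":0,"gripper":1},{"linear":[0.0018,0.0036,0],"spin":0,"gripper":1},{"linear":[0.0018,0.0036,0],"spin":0,"gripper":1},{"linear":[0.0017,0.0036,0],"spin":0,"gripper":1},{"linear":[0.0017,0.0036,0],"spin":0,"gripper":1},{"linear":[0.0017,0.0036,0],"spin":0,"gripper":1}]'; python3 chk.py b8
```

```text
time: 10.85
ee_pos: [0.5391, -0.0363, 0.0553]
ee_rot: [0.599, -0.599, -0.376, 0.376]
ft_force: [-0.0, -1.2, 0.6]
width: -0.0003
10.85 along 0.0268 lat 0.0003 tipz 0.0333 jaw 64.25937865340043 tilt [-1.96583190e-04 -9.67177077e-05 -9.99999976e-01] F [-0.00597884 -1.17509808  0.57631123] [-0.15  0.49  1.82 -0.    0.84 -1.27]
```

View pics/b8_s.png

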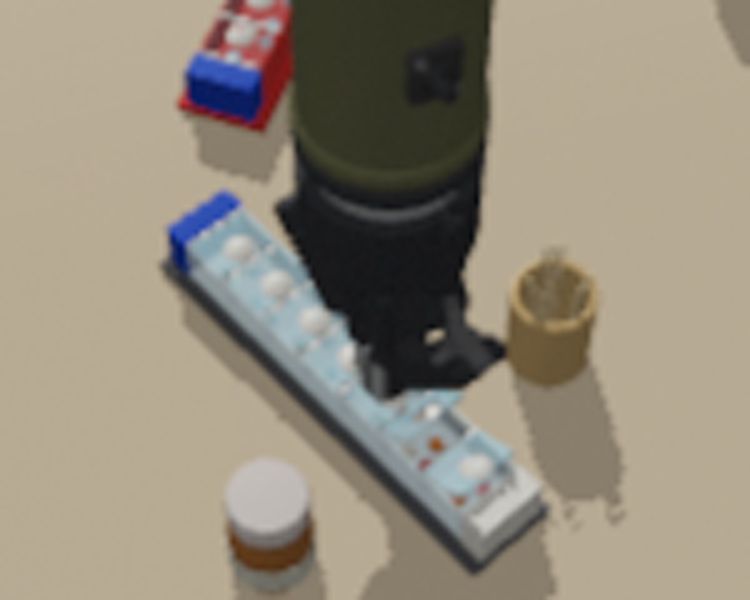

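Picture: flaps 1–4 are flat, with the tip on flap 5 at (375,385). The holder only appears close in projection; it is about 59 mm off the row laterally.

```bash
python3 -m handwheel '[{"linear":[0.0018,0.0036,0],"spin":0,"gripper":1},{"linear":[0.0018,0.0036,0],"spin":0,"gripper":1},{"linear":[0.0018,0.0036,0],"spin":0,"gripper":1},{"linear":[0.0018,0.0036,0],"spin":0,"gripper":1},{"linear":[0.0018,0.0036,0],"spin":0,"gripper":1},{"linear":[0.0017,0.0036,0],"spin":0,"gripper":1},{"linear":[0.0017,0.0036,0],"spin":0,"gripper":1},{"linear":[0.0017,0.0036,0],"spin":0,"gripper":1}]'; python3 chk.py b9
```

```text
time: 11.62
ee_pos: [0.5533, -0.0075, 0.0553]
ee_rot: [-0.599, 0.599, 0.376, -0.376]
ft_force: [0.3, -0.9, 0.9]
width: 0.0001
11.6167 along 0.0589 lat 0.0000 tipz 0.0333 jaw 64.25714790459632 tilt [-7.67083502e-05 -5.94485516e-05 -9.99999995e-01] F [ 0.34003621 -0.88845922  0.93097042] [-0.09  0.5   1.79 -0.    0.86 -1.21]
```

View pics/b9_s.png

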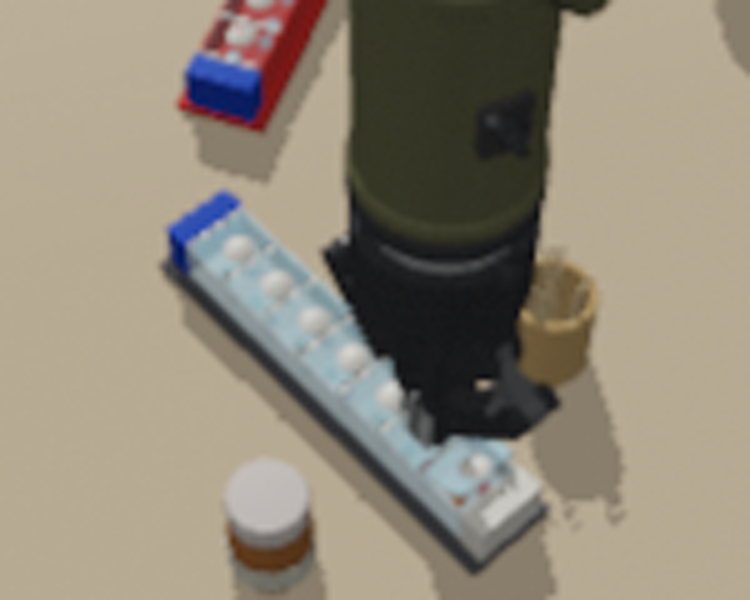

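Picture: flaps 1–5 are shut, the tip is on flap 6 at (420,430), and flap 7 is still ajar. Continuing onto the white end.

```bash
python3 -m handwheel '[{"linear":[0.0018,0.0036,0],"spin":0,"gripper":1},{"linear":[0.0018,0.0036,0],"spin":0,"gripper":1},{"linear":[0.0018,0.0036,0],"spin":0,"gripper":1},{"linear":[0.0018,0.0036,0],"spin":0,"gripper":1},{"linear":[0.0018,0.0036,0],"spin":0,"gripper":1},{"linear":[0.0017,0.0036,0],"spin":0,"gripper":1},{"linear":[0.0017,0.0036,0],"spin":0,"gripper":1},{"linear":[0.0017,0.0036,0],"spin":0,"gripper":1}]'
python3 -m handwheel '[{"linear":[0.0018,0.0036,0],"spin":0,"gripper":1},{"linear":[0.0018,0.0036,0],"spin":0,"gripper":1},{"linear":[0.0018,0.0036,0],"spin":0,"gripper":1},{"linear":[0.0018,0.0036,0],"spin":0,"gripper":1},{"linear":[0.0018,0.0036,0],"spin":0,"gripper":1},{"linear":[0.0017,0.0036,0],"spin":0,"gripper":1}]'; python3 chk.py c1
```

```text
time: 12.38
ee_pos: [0.5674, 0.0213, 0.0553]
ee_rot: [-0.599, 0.599, 0.376, -0.376]
ft_force: [-0.4, -0.7, 0.8]
width: 0.0003
time: 12.88
ee_pos: [0.5781, 0.043, 0.0552]
ee_rot: [0.599, -0.599, -0.376, 0.376]
ft_force: [0.6, 0.1, -0.5]
width: -0.0001
12.8833 along 0.1152 lat -0.0005 tipz 0.0332 jaw 64.25112266694398 tilt [ 5.86087263e-06  6.59080090e-05 -9.99999998e-01] F [ 0.55074561  0.10140985 -0.51149015] [ 0.    0.52  1.73  0.    0.89 -1.12]
```

View pics/c1_s.png

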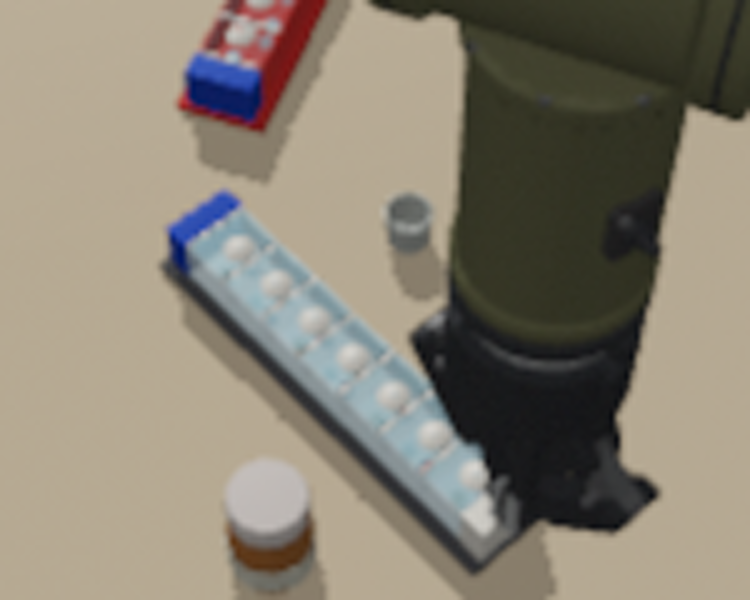

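Picture: all seven buttons are in an even line and the flaps are flat, with the tip over the white block at (510,515). I'll rise straight up and move away.

```bash
python3 -m handwheel '[{"linear":[0,0,0.01],"spin":0,"gripper":1},{"linear":[0,0,0.03],"spin":0,"gripper":1},{"linear":[0,0,0.04],"spin":0,"gripper":1},{"linear":[0,0,0.04],"spin":0,"gripper":1},{"linear":[0,0,0.04],"spin":0,"gripper":1},{"linear":[0,0,0.04],"spin":0,"gripper":1},{"linear":[0,0.03,0],"spin":0,"gripper":1},{"linear":[-0.01,0.036,0],"spin":0,"gripper":1}]'
python3 -m handwheel '[{"linear":[-0.01,0.036,0],"spin":0,"gripper":1},{"linear":[-0.01,0.036,0],"spin":0,"gripper":1},{"linear":[-0.01,0.036,0],"spin":0,"gripper":1},{"linear":[-0.01,0.036,0],"spin":0,"gripper":1},{"linear":[-0.01,0.036,0],"spin":0,"gripper":1},{"linear":[0,0,0],"spin":0,"gripper":1},{"linear":[0,0,0],"spin":0,"gripper":1},{"linear":[0,0,0],"spin":0,"gripper":1}]'
python3 chk.py d1 ; cp p.npy p0.npy; sed -i 's/^p=r.x.*/p=np.load("p0.npy")/' fit.py; python3 fit.py >/dev/null
python3 - <<'E'
from h import *
for n in("scene","top"):
    S=arm.snapshot(n);cv2.imwrite(f"pics/end_{n}.png",S["img"][:,:,::-1])
    for t in ["organiser","measuring_cap","toothpick_holder","tablet_jar","cake_tester_stand","dish","pot_left","pot_right"]:
        for r in arm.find_in(S,t):
            if r["conf"]>.5: print(n,t,np.round(r["xyz"],3),round(r["conf"],2))
E
```

```text
time: 13.65
ee_pos: [0.5718, 0.1072, 0.2603]
ee_rot: [-0.598, 0.602, 0.378, -0.371]
ft_force: [0.7, 1.1, 0.1]
width: -0.0
time: 14.32
ee_pos: [0.5177, 0.2881, 0.2557]
ee_rot: [-0.598, 0.599, 0.376, -0.376]
ft_force: [0.2, -0.3, -0.1]
width: -0.0002
14.3167 along 0.3098 lat 0.1604 tipz 0.2337 jaw 64.29823774877056 tilt [ 2.01847102e-04 -8.71323883e-04 -9.99999600e-01] F [ 0.16302767 -0.31335311 -0.10258973] [ 0.44  0.33  1.47 -0.    1.35 -0.68]
scene organiser [ 0.538 -0.049  0.034] 0.95
scene organiser [0.414 0.21  0.03 ] 0.86
scene organiser [ 0.309 -0.186  0.03 ] 0.63
scene toothpick_holder [0.48  0.025 0.04 ] 0.66
scene tablet_jar [ 0.634 -0.056  0.057] 0.61
scene tablet_jar [ 0.608 -0.395  0.09 ] 0.59
scene cake_tester_stand [ 0.766 -0.224  0.006] 0.95
scene dish [0.76  0.204 0.014] 0.58
scene pot_left [0.481 0.432 0.094] 0.84
scene pot_right [ 0.612 -0.397  0.089] 0.72
top organiser [ 0.525 -0.057  0.033] 0.98
top organiser [ 0.29  -0.186  0.027] 0.68
top organiser [0.398 0.204 0.032] 0.59
top toothpick_holder [0.475 0.022 0.031] 0.66
top tablet_jar [0.766 0.208 0.014] 0.69
top tablet_jar [ 0.622 -0.06   0.066] 0.53
top cake_tester_stand [ 0.765 -0.223  0.007] 0.64
top cake_tester_stand [ 0.593 -0.409  0.096] 0.56
top dish [0.765 0.205 0.015] 0.57
top pot_left [0.465 0.422 0.093] 0.94
top pot_right [ 0.595 -0.405  0.094] 0.65
```

View pics/ov_scene.png

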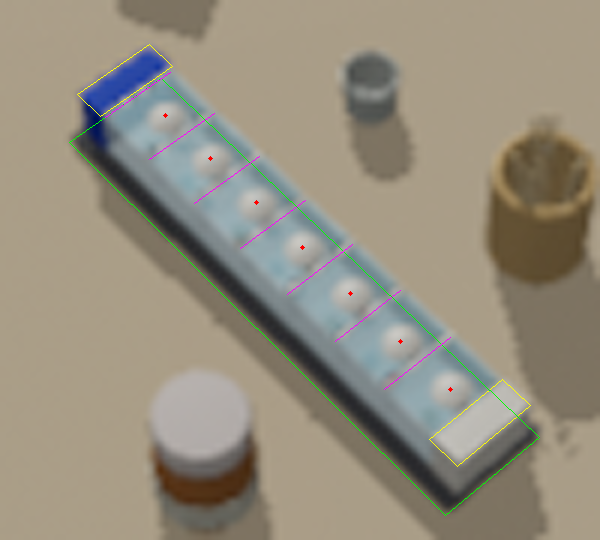

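View pics/ov_top.png

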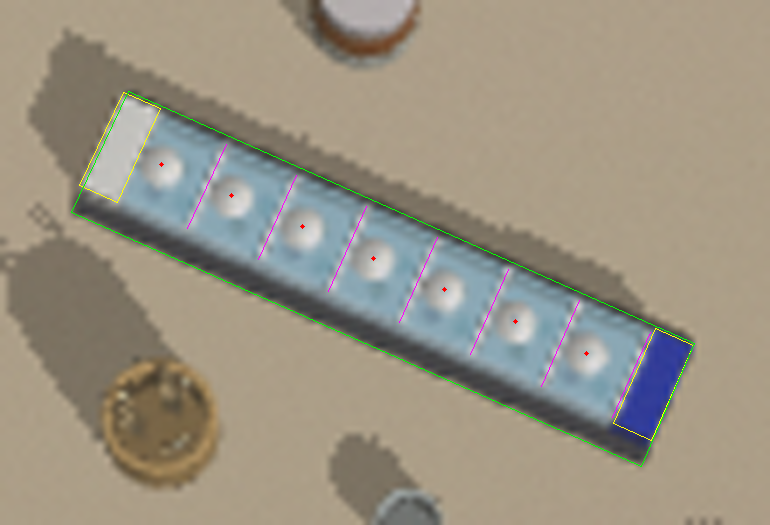

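View pics/end_top.png

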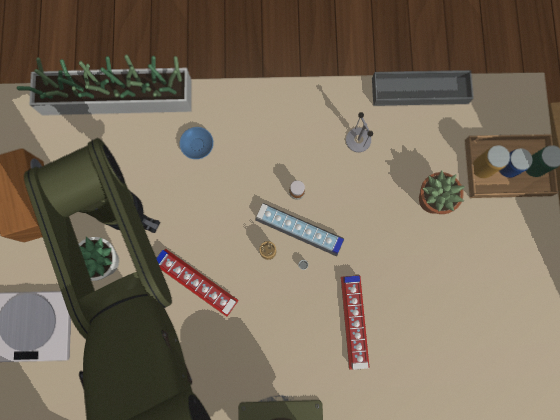

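All the button dots sit on their predicted shut positions in both views, and the organiser outline is unmoved. Handing in.

```bash
python3 -c "
from h import *
print(arm.sign_off(),arm.state()['ft_force'])"
```

```text
the job is handed in; nothing more can be done
the job is handed in; nothing more can be done
```

I ran the shut fingertips along the row from the blue end to the white end, and all seven flaps went down one after another in that order. I handed the job in at about 14.5 s; no verdict is reported.

- **Sweep:** the fingertips stayed about 33 mm above the sill and within about 1 mm of the row's centre line over the buttons. The readings, taken at the end of each move, showed at most about 1.3 N on the wrist.
- **Flaps and organiser:** in both final pictures every button sits on its predicted shut position. The organiser's outline matches where it stood at the start.
- **Other things:** all but one were found again within a few millimetres of their starting positions. In the top view `pot_left` came out about 14 mm off, where the arm partly covers it. In the scene view it agreed to 4 mm, and the arm never came near it.
- **Not measured:** the network did not report the measuring cap after the sweep. I judged by eye that it had not moved, from the pictures alone.
- **Extra movement:** before the sweep I rose clear and opened the fingers once to check which way the jaws lie. Nothing was touched, and the gripper finished about 0.23 m above the sill, clear of everything.

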